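Clip a relay module onto its rail and trip its test slide

ROBOT

A 6-joint arm with a two-finger parallel gripper is mounted at the origin on the work surface; the furniture and walls round the work are solid. World frame = base frame: x ahead of the robot, y to its left, z up, the work surface at z = 0. Lengths are in m, angles in rad, forces in N, time in s.
With the tool pointing down it reaches from about 0.35 to 0.775 m from the base axis. Payload 5.5 kg.
Tool frame: the origin (TCP) lies at the very end of the fingers, on their centre line; the grasp point (between the pads) lies hold_point_z behind it (hold_point_z is the distance from the TCP to the grasp point, in m); x points along the fingers, y is the direction in which the jaws open and shut, and the axes are right-handed (so a half turn about x gives the same grasp; the last joint's range is limited). The gripper opens to 85 mm and grips with 20 to 120 N. Pads are 22 mm wide; open, the fingers measure 114 mm over their backs; the gripper's body (76 mm by 85 mm) begins 54 mm behind the grasp point. The pads swing forward as they close: fully open they stand 13 mm farther back than shut.
Start: joints at [-1.271, 0.313, 0.046, 1.304, 0, 1.431], TCP at [0.245, -0.52, 0.231] pointing down, gripper open.
Joint ranges: [-2.76, 2.76], [-0.86, 1.69], [-1.03, 1.26], [-2.2, 2.34], [-1.47, 1.5], [-3.14, 3.14]. Speed limits (rad/s): [2.57, 2.57, 3.14, 3.14, 3.14, 3.14].

INTERFACE

Orientations are given as a unit quaternion [w, x, y, z].
In Python, from workcell import * gives the robot as it stands. The module is installed in compiled form; this text tells all that it offers.
- The arm moves only by the tool step_arm, never from a script. Its argument "targets" is a list of rows, each a list of 3 entries, a list of its own where there are three numbers: the turn, a rotation vector about the tool's x, y, z in degrees, then the shift along the tool's x, y, z in cm, then the finger opening in cm, from 0 to 8.54. A call has exactly 10 rows; each row shifts and turns the commanded pose from where the row before left it, along the tool's axes as they then stand; what a row does not reach is not made up. A row lasts 1/10 s, in which the tool goes at most 50 mm and 8.59 degrees, less where a joint would pass 70% of its speed; a pose out of reach is approached as far as the arm can. A call with a gripper value outside its range is refused whole. The fingers move at their own pace and stop on an object; "force" is the grip in N (left out, the last holds). Time passes only in rows, so rows that do not move let the fingers close, or fill a call up. It gives the time, the measured TCP pose, the force and the opening at its end, in the units of the state.
- get_state(): the state, without advancing time (a new reading comes with each control period).
- read_camera(name): name is "scene" or "side" or "wrist"; returns the picture (480x640x3 uint8, red, green, blue); there is no depth.
- camera_model(name): a dict with "fx", "fy", "cx", "cy" (pixels), "xyz" and "rotation" of the camera in the world; the wrist camera has in their place "T_tool_cam" (4x4, takes a point from camera to tool coordinates, whose origin is the TCP and whose axes are the tool frame's). Camera axes: x right, y down, z forward; pixel columns grow to the right and rows downward; lengths in m; the calibration is good to about 2 mm. The wrist camera is an equidistant fisheye: a pixel r from the principal point sees the ray r / f radians off the axis. A picture is of the moment at which its call begins: read the wrist's pose just before it. camera_model takes no time and is no camera call.
- hand_in(): hands the job in, once; it reports no verdict.
Trained networks look in the newest picture that a camera, given by its name, has taken for a name from the list of things; names that differ only in an ending like _2 or _b are one class to them, and where a whole thing is asked for, a point or a joint stands for the part that bears it (a point fixed in the world has none). Each returns a list of dicts, best first, with "p" (0 to 1); they miss things now and then, are a little off and sometimes report something else, mostly with a low value. They report only what shows in the picture. A call takes as long as a camera call.
- find_in(camera, label): "extent" ([left, top, width, height] in pixels, round what is visible of it).
- silhouettes(camera, label): "mask" (480x640 bool, what is visible of it) and "extent" ([left, top, width, height] in pixels, round what is visible of it).
The state is a dict: "clock": time; "joint_pos": joint angles; "qvel": joint speeds; "tau": joint torques, N m; "tcp_pos": TCP position; "orientation": TCP orientation; "wrist_force": force on the tool from outside, world axes, zero at the start; "ft_torque": the same for the moment, N m; "finger_gap": finger opening in m.
Only numpy, scipy, OpenCV 4.12 (cv2) and the standard library are available. Lean on these libraries where they do the work, as an engineer would, in place of code of your own. Each camera call takes 0.05 s, during which the arm holds its last target.

TASK

Fit the loose relay module onto the metal rail: hook its fixed lip under the rail's edge nearest the robot, then rock it down until its red sprung foot clicks home under the far edge and it sits flat. Then test it: push the orange test slide on top fully to its end stop, away from the robot, and let go so that it snaps back by itself. Leave the module clipped on, and leave the wash bottle, the weighing boat and the timer where they stand.

Things in the scene. Friction and masses are not known exactly. Their poses are not given: they have to be found in the camera images.
- rail_seat (a point): Fixed aluminium hat rail (240 mm along its y) on a grey plate 12 mm thick. Point: middle of the rail, at the flange tops, 37 mm above the bench. x: across the rail, away from the robot; z up. Flange edges at x = -37.5 and 37.5 mm; flanges 3 mm thick, round-edged, 22 mm free below. Green block, 48 mm high, at y = -116 to -92; low end stop at y > 111. y = 0 to 40 has most finger room.
- relay_center (a point): Loose grey-white relay module, 100 (x) x 45 (y) x 74 mm high plus tab on top; about 0.37 kg (varies), upright on its legs at the start. Point: its centre, 44 mm above the leg bottoms, 30 mm above the flat underside that rests on the flange tops, 30 mm below the flat top. x: from hook end to foot end; z up. Flat sides, grip across y. Seated: this point 30 mm above rail_seat, x within 1 mm.
- relay_hook (a point): Hook at the module's -x end. Point: corner where the fixed wall (inner face, faces +x) meets the underside, 38 mm to -x and 30 mm below relay_center. The wall goes 14 mm down from the underside; its black lip reaches 7 mm to +x. Slot above the lip: 4.4 mm at the wall, opening at 19 degrees to 7 mm. It takes the near flange with the foot end raised 10 to 20 degrees, moving along +x until it stops.
- relay_foot (a point): Tip of the red sprung foot's nose at the module's +x end: 33 mm to +x of and 34 mm below relay_center. Flat on top, ramp below. Seated, the nose lies 4 mm under the far flange.
- foot (a joint): Red sprung foot: 0 = home, up to 0.008 m = pushed outwards (+x). Spring 4 N at home plus 0.8 N per mm. When the module's foot end is pressed down from above (10 to 20 N on the flat top over the foot; press again if it has not clicked) it rides over the flange edge and clicks back to 0.
- slide_tab (a point): Centre of the orange test-slide tab on the module's top, axes as relay_center: 14 (x) x 26 (y) x 14 mm high, base 2 mm above the flat top. At home 5 mm to -x of relay_center and 39 mm above it. On its -x side 34 mm of flat top is free for a finger to push from; at home, 39 mm is free on its +x side.
- slide (a joint): Travel of the test slide along the module's +x: 0 = home, 0.030 m = end stop. Spring return: 4 N at home to 10 N at the end, a little damping; let go, it is home within 0.2 s.
- wash_bottle: White wash bottle with a red top, 188 mm high, loose; bystander. Origin under its centre.
- weigh_boat: White square weighing boat, 74 mm, 18 mm high, loose; bystander. Origin under its centre.
- timer: White timer, 62 mm square, 19 mm high, loose; bystander. Origin under its centre.

How it is judged:
By the outcome, as a careful person would: the job done as asked, in the order asked, and still so for the second after the job is handed in, with the robot touching nothing.
It also fails if it takes over 46 s, if anything falls off the work surface, if the arm or the gripper's body presses on something with over 40 N, if the wrist force passes 120 N, or if a joint passes its speed limit or range.

## Working session

There is one attempt and no reset: what is moved stays moved. The work goes in short steps, Python scripts to look and compute and a tool call to move; the robot and the scene stay as the last step left them, time stands still between calls to the robot, and variables do not carry over. Pictures are saved under pics/ and viewed, and the job is handed in when it is done.

Besides the shell and the picture viewer there is one more tool, called after "Request:" as name(argument=value, ...) on one line, values as JSON. step_arm: Moves the arm, as the interface text tells. Its arguments: {"type":"object","properties":{"targets":{"type":"array","items":{"type":"array"}},"force":{"type":"number"}},"required":["targets"]}

```bash
ls; mkdir -p pics; python3 - <<'E'
from workcell import *
import cv2
print(get_state())
for n in ("scene","side","wrist"):
    im=read_camera(n); cv2.imwrite(f"pics/{n}0.png",im[:,:,::-1])
    print(n,camera_model(n))
E
```

```text
pics
{'clock': 0.0, 'joint_pos': array([-1.27061273e+00,  3.14025661e-01,  4.49633821e-02,  1.30358898e+00,
       -1.57657980e-05,  1.43118023e+00]), 'qvel': array([-0.00038794, -0.00031377, -0.00101826, -0.00015057,  0.00108113,
        0.00086933]), 'tau': array([ 3.19858664e-04, -4.80622315e+01,  2.98536783e+01,  1.91583694e-02,
       -1.81332039e-04, -1.24338428e-05]), 'tcp_pos': array([ 0.24463591, -0.5197949 ,  0.23038812]), 'orientation': array([-0.15358921, -0.69002071, -0.15489573,  0.69013701]), 'wrist_force': array([-0.09196898,  0.8159945 ,  0.38946311]), 'ft_torque': array([0.01121369, 0.06118965, 0.0212221 ]), 'finger_gap': 0.08570223210528238}
scene {'fx': 433.5778941045968, 'fy': 433.5778941045968, 'cx': 324.0843152941044, 'cy': 233.8596840499361, 'xyz': array([-0.21166931,  0.64129092,  0.57856708]), 'rotation': array([ 0.22921905, -0.40824605,  0.76882573, -0.43554654])}
side {'fx': 488.9868404263977, 'fy': 488.9868404263977, 'cx': 316.5102408456132, 'cy': 239.71162872729735, 'xyz': array([-0.01302586,  1.07908185,  0.56329946]), 'rotation': array([ 0.13080286, -0.21410486,  0.810471  , -0.52932643])}
wrist {'fx': 371.64829954431775, 'fy': 371.64829954431775, 'cx': 321.31924299209635, 'cy': 240.7668994338311, 'T_tool_cam': array([[ 6.32144859e-04, -3.23992306e-01,  9.46059505e-01,
        -1.42275344e-01],
       [ 9.99999701e-01, -2.16385726e-04, -7.42291554e-04,
         1.18210092e-04],
       [ 4.45210525e-04,  9.46059691e-01,  3.23992072e-01,
        -8.42616386e-02],
       [ 0.00000000e+00,  0.00000000e+00,  0.00000000e+00,
         1.00000000e+00]])}
```

View pics/scene0.png

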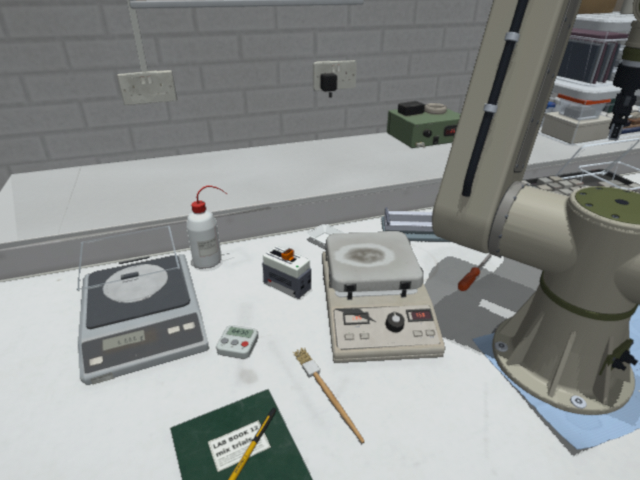

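View pics/side0.png

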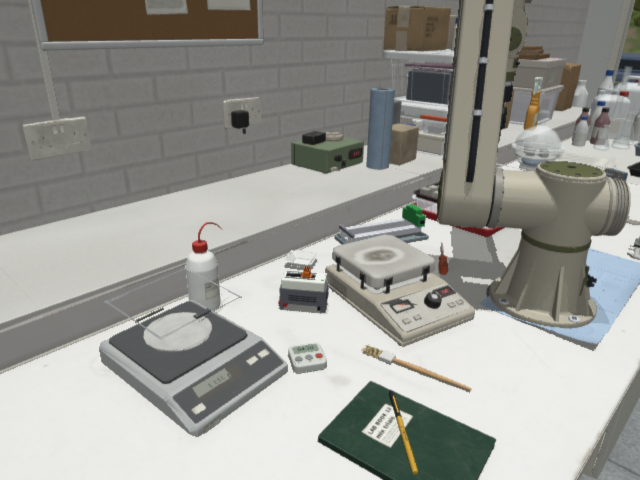

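View pics/wrist0.png

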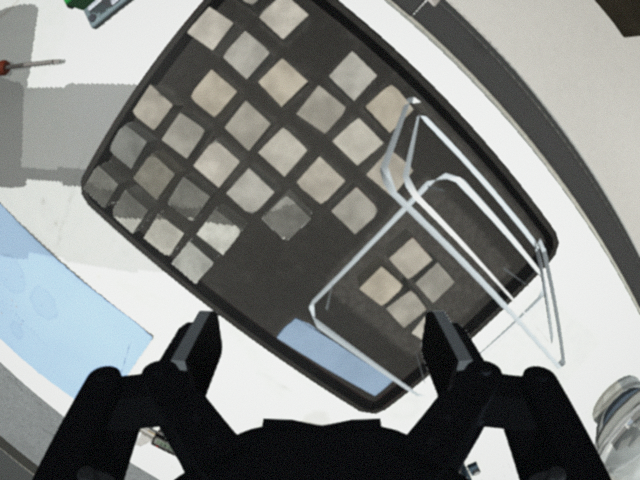

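The scene view shows the relay at about (287,272), the bottle at (204,235) and the timer at (237,342). The rail is partly hidden behind the hotplate in "scene". In "side" it is at about (383,233), with the green block at (413,215).

```bash
cat > h.py <<'E'
from workcell import *
import numpy as np, cv2
from scipy.spatial.transform import Rotation as R
from scipy.optimize import least_squares
def q2R(q): return R.from_quat([q[1],q[2],q[3],q[0]]).as_matrix()
def campose(n,st=None):
    m=camera_model(n)
    if n=="wrist":
        st=st or get_state(); T=m["T_tool_cam"]; Rt=q2R(st["orientation"])
        return m,Rt@T[:3,:3],st["tcp_pos"]+Rt@T[:3,3]
    return m,q2R(m["rotation"]),np.array(m["xyz"])
def ray(n,uv,cp=None):
    m,Rc,o=cp or campose(n); x=(uv[0]-m["cx"])/m["fx"]; y=(uv[1]-m["cy"])/m["fy"]
    if n=="wrist":
        r=np.hypot(x,y); d=np.array([np.sin(r)*x/max(r,1e-9),np.sin(r)*y/max(r,1e-9),np.cos(r)])
    else: d=np.array([x,y,1.])
    d=Rc@d; return o,d/np.linalg.norm(d)
def onz(n,uv,z,cp=None):
    o,d=ray(n,uv,cp); return o+d*(z-o[2])/d[2]
def proj(n,P,cp=None):
    m,Rc,o=cp or campose(n); p=(np.atleast_2d(P)-o)@Rc
    if n=="wrist":
        rr=np.hypot(p[:,0],p[:,1]); th=np.arctan2(rr,p[:,2]); k=th/np.maximum(rr,1e-9)
        return np.c_[m["cx"]+m["fx"]*k*p[:,0],m["cy"]+m["fy"]*k*p[:,1]]
    return np.c_[m["cx"]+m["fx"]*p[:,0]/p[:,2],m["cy"]+m["fy"]*p[:,1]/p[:,2]]
def save(n,f,box=None,s=1):
    im=read_camera(n)[:,:,::-1].copy()
    if box: x,y,w,h=box; im=im[y:y+h,x:x+w]
    if s!=1: im=cv2.resize(im,None,fx=s,fy=s,interpolation=cv2.INTER_CUBIC)
    cv2.imwrite("pics/"+f,im)
E
python3 - <<'E'
from h import *
for n in("scene","side"):
    for l in ("relay_center","relay_foot","slide_tab","wash_bottle","weigh_boat","timer"):
        for r in find_in(n,l)[:2]:
            e=r["extent"]; b=(e[0]+e[2]/2,e[1]+e[3])
            print(n,l,round(r["p"],2),np.round(e),onz(n,b,0).round(3))
for p,z in (((343,240),.037),((425,237),.037),((413,215),.05)): print(onz("side",p,z))
im=cv2.imread("pics/side0.png"); cv2.imwrite("pics/side0a.png",cv2.resize(im[190:330,250:450],None,fx=4,fy=4,interpolation=cv2.INTER_CUBIC))
im=cv2.imread("pics/scene0.png"); cv2.imwrite("pics/scene0a.png",cv2.resize(im[190:330,250:450],None,fx=4,fy=4,interpolation=cv2.INTER_CUBIC))
print(get_state()["clock"])
E
```

```text
scene relay_foot 0.73 [262. 249.  49.  48.] [0.416 0.306 0.   ]
scene relay_foot 0.46 [188. 196.  37.  70.] [0.614 0.405 0.   ]
scene slide_tab 0.36 [186. 198.  34.  68.] [0.621 0.41  0.   ]
scene wash_bottle 0.64 [190. 183.  32.  83.] [0.615 0.406 0.   ]
scene wash_bottle 0.39 [263. 245.  47.  53.] [0.412 0.31  0.   ]
scene weigh_boat 0.55 [307. 227.  35.  18.] [0.537 0.129 0.   ]
scene timer 0.9 [215. 325.  47.  31.] [0.321 0.46  0.   ]
side relay_center 0.9 [278. 264.  53.  48.] [0.435 0.307 0.   ]
side relay_foot 0.92 [281. 267.  48.  47.] [0.43  0.316 0.   ]
side relay_foot 0.68 [183. 222.  39.  87.] [0.629 0.41  0.   ]
side slide_tab 0.54 [301. 264.   9.  14.] [0.506 0.179 0.   ]
side wash_bottle 0.96 [185. 222.  34.  85.] [0.632 0.407 0.   ]
side weigh_boat 0.76 [286. 250.  35.  17.] [0.54  0.132 0.   ]
[0.49516141 0.00338012 0.037     ]
[ 0.31289941 -0.12920245  0.037     ]
[ 0.38563156 -0.2395548   0.05      ]
0.75
```

View pics/side0a.png

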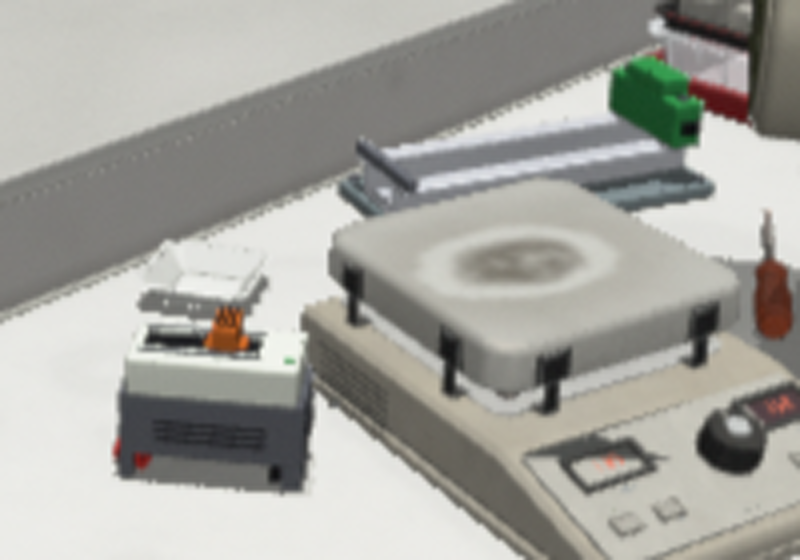

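View pics/scene0a.png

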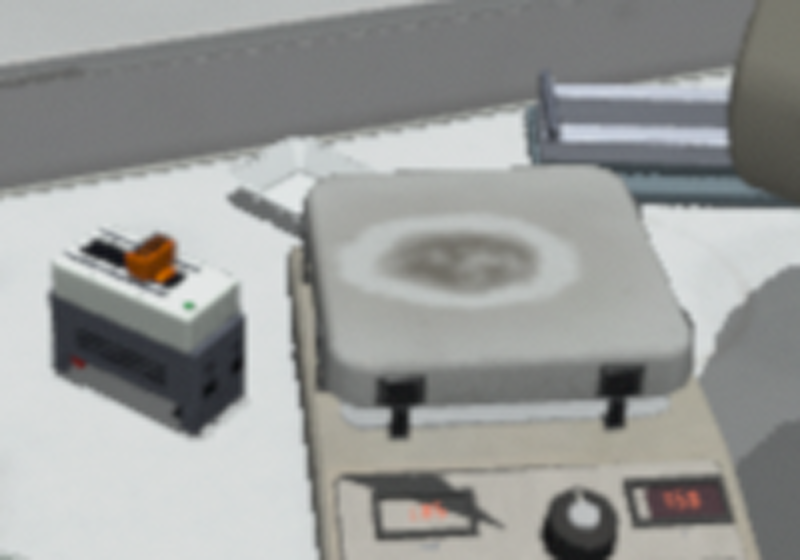

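```bash
python3 - <<'E'
import workcell
print([k for k in dir(workcell) if not k.startswith('__')])
from h import *
try: print(hold_point_z)
except Exception as e: print(e)
s=get_state(); print(s["clock"],q2R(s["orientation"]).round(3))
for z in ((55,370),(195,435)): print(onz("scene",(250+z[0]/4,190+z[1]/4),0))
E
```

```text
['MotionError', 'camera_model', 'find_in', 'get_state', 'hand_in', 'hold_point_z', 'read_camera', 'silhouettes']
0.0187
0.75 [[ 0.     0.426 -0.905]
 [-0.    -0.905 -0.426]
 [-1.     0.     0.   ]]
[0.48611339 0.32444693 0.        ]
[0.39644438 0.28978569 0.        ]
```

```bash
cat >> h.py <<'E'
def tooldown(yaw,pitch=0,roll=0):
    """tool x down, tool z horizontal at yaw (deg); pitch>0: raises +z side (module foot end)"""
    y=np.radians(yaw); z=np.array([np.cos(y),np.sin(y),0]); x=np.array([0,0,-1.]); yy=np.cross(z,x)
    M=np.c_[x,yy,z]
    return R.from_rotvec(-np.radians(pitch)*np.array([-np.sin(y),np.cos(y),0])).as_matrix()@M
def rows(p0,R0,p1,R1,n,dec=2):
    """rounded rows from pose0 to pose1; returns final pose after rounding"""
    p=np.array(p0,float); Rm=np.array(R0,float); out=[]
    rv=R.from_matrix(R0.T@R1).as_rotvec()
    for i in range(1,n+1):
        pt=p0+(np.array(p1)-p0)*i/n; Rt=R0@R.from_rotvec(rv*i/n).as_matrix()
        t=np.round(np.degrees(R.from_matrix(Rm.T@Rt).as_rotvec()),1); s=np.round(100*Rm.T@(pt-p),dec)
        out.append((t.tolist(),s.tolist()))
        p=p+Rm@s/100; Rm=Rm@R.from_rotvec(np.radians(t)).as_matrix()
    for o in out: print(o)
    return p,Rm
E
python3 - <<'E'
from h import *
s=get_state(); p,Rm=rows(s["tcp_pos"],q2R(s["orientation"]),[0.40,-0.11,0.26],tooldown(-23),18)
print(p,Rm.round(3))
E
```

```text
([-7.3, 0.0, -0.0], [-0.16, -1.7, -1.75])
([-7.3, 0.0, -0.0], [-0.16, -1.46, -1.95])
([-7.4, 0.0, -0.0], [-0.16, -1.19, -2.12])
([-7.3, 0.0, -0.0], [-0.16, -0.92, -2.26])
([-7.3, 0.0, -0.0], [-0.16, -0.62, -2.36])
([-7.3, 0.0, -0.0], [-0.16, -0.32, -2.42])
([-7.4, 0.0, 0.0], [-0.16, -0.01, -2.43])
([-7.3, 0.0, 0.0], [-0.16, 0.31, -2.42])
([-7.3, 0.0, 0.0], [-0.15, 0.61, -2.36])
([-7.3, 0.0, 0.0], [-0.16, 0.9, -2.26])
([-7.3, 0.0, 0.0], [-0.16, 1.19, -2.13])
([-7.4, 0.0, 0.0], [-0.16, 1.45, -1.96])
([-7.3, 0.0, 0.0], [-0.16, 1.68, -1.76])
([-7.3, 0.0, 0.0], [-0.16, 1.9, -1.53])
([-7.3, 0.0, 0.0], [-0.16, 2.08, -1.28])
([-7.4, 0.0, 0.0], [-0.16, 2.22, -1.0])
([-7.3, 0.0, 0.0], [-0.16, 2.33, -0.71])
([-7.3, 0.0, 0.0], [-0.16, 2.41, -0.4])
[ 0.40006609 -0.10998201  0.26000754] [[ 0.     0.391  0.92 ]
 [-0.     0.92  -0.391]
 [-1.    -0.     0.   ]]
```

Request:
step_arm(targets=[[[-7.3,0,0],[-0.2,-1.7,-1.7],8.5],[[-7.3,0,0],[-0.2,-1.5,-1.9],8.5],[[-7.3,0,0],[-0.2,-1.2,-2.1],8.5],[[-7.3,0,0],[-0.2,-0.9,-2.3],8.5],[[-7.3,0,0],[-0.2,-0.6,-2.4],8.5],[[-7.3,0,0],[-0.2,-0.3,-2.4],8.5],[[-7.3,0,0],[-0.2,0,-2.4],8.5],[[-7.3,0,0],[-0.2,0.3,-2.4],8.5],[[-7.3,0,0],[-0.2,0.6,-2.4],8.5],[[-7.3,0,0],[-0.1,0.9,-2.3],8.5]])

```text
clock: 1.75
tcp_pos: [0.331, -0.2914, 0.2506]
orientation: [0.536, 0.462, 0.535, -0.462]
wrist_force: [0.5, 0.6, -0.2]
finger_gap: 0.0851
```

Request:
step_arm(targets=[[[-7.3,0,0],[-0.1,1.2,-2.1],8.5],[[-7.3,0,0],[-0.1,1.4,-2.0],8.5],[[-7.3,0,0],[-0.1,1.7,-1.8],8.5],[[-7.3,0,0],[-0.1,1.9,-1.5],8.5],[[-7.3,0,0],[-0.1,2.1,-1.3],8.5],[[-7.3,0,0],[-0.1,2.2,-1.0],8.5],[[-7.3,0,0],[-0.1,2.3,-0.7],8.5],[[-7.3,0,0],[-0.1,2.4,-0.4],8.5],[[0,0,0],[0,0,0],8.5],[[0,0,0],[0,0,0],8.5]])

```text
clock: 2.75
tcp_pos: [0.4003, -0.1101, 0.2584]
orientation: [0.693, 0.143, 0.692, -0.144]
wrist_force: [0.3, -0.4, 0.6]
finger_gap: 0.0848
```

```bash
python3 - <<'E'
from h import *
s=get_state(); print(s["clock"],s["tcp_pos"],s["joint_pos"].round(3),q2R(s["orientation"]).round(3),abs(s["qvel"]).max())
save("wrist","w1.png")
np.savez("w1.npz",p=s["tcp_pos"],q=s["orientation"])
E
```

```text
2.75 [ 0.40032982 -0.11012871  0.2584304 ] [-0.462 -0.005 -0.268  1.308 -0.    -0.054] [[ 0.     0.397  0.918]
 [-0.001  0.918 -0.397]
 [-1.    -0.     0.   ]] 0.024900512956756857
```

View pics/w1.png

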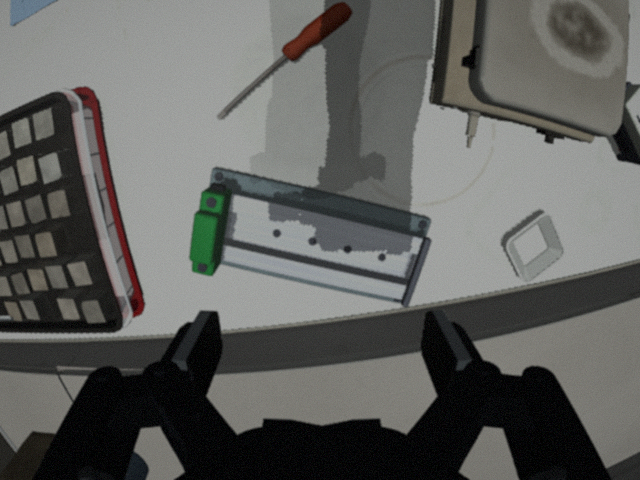

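```bash
python3 - <<'E'
import cv2
im=cv2.imread("pics/w1.png"); cv2.imwrite("pics/w1a.png",cv2.resize(im[155:315,180:440],None,fx=3,fy=3,interpolation=cv2.INTER_CUBIC))
E
```

```text
(no output)
```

View pics/w1a.png

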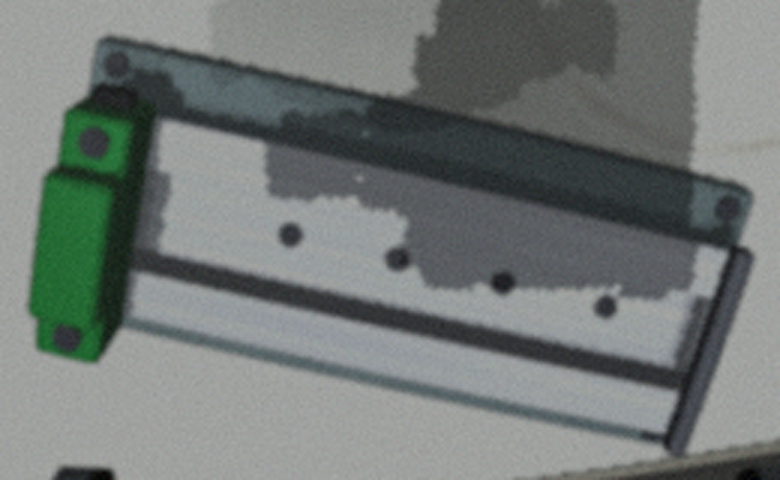

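```bash
python3 - <<'E'
from h import *
d=np.load("w1.npz"); cp=campose("wrist",dict(tcp_pos=d["p"],orientation=d["q"]))
Z=lambda x,y:(180+x/3,155+y/3)
g=lambda u,z:onz("wrist",Z(*u),z,cp)
N=[g(u,.037) for u in ((157,117),(270,142),(480,190),(690,236))]
F=[g(u,.037) for u in ((130,322),(300,361),(450,396),(640,438))]
P=[g(u,.012) for u in ((105,38),(750,190))]
H=[g(u,.037-.0) for u in ((290,235),(398,259),(503,283),(605,307))]
for n,A in zip("NFPH",(N,F,P,H)): print(n,np.round(A,4).tolist())
def ang(A): A=np.array(A)[:,:2]; v=np.linalg.svd(A-A.mean(0))[2][0]; v=v*np.sign(v[1]); return np.degrees(np.arctan2(v[1],v[0]))-90
print([ang(A) for A in (N,F,P,H)])
E
```

```text
N [[0.3566, -0.1891, 0.037], [0.3804, -0.1574, 0.037], [0.424, -0.0992, 0.037], [0.4683, -0.0378, 0.037]]
F [[0.419, -0.2333, 0.037], [0.457, -0.1826, 0.037], [0.491, -0.1386, 0.037], [0.5361, -0.0805, 0.037]]
P [[0.3246, -0.2015, 0.012], [0.4703, -0.0078, 0.012]]
H [[0.4128, -0.1652, 0.037], [0.4356, -0.1346, 0.037], [0.4582, -0.1047, 0.037], [0.481, -0.0748, 0.037]]
[np.float64(-36.46026135407651), np.float64(-37.48506623895347), np.float64(-36.957787452511724), np.float64(-37.04689816087308)]
```

```bash
python3 - <<'E'
from h import *
s=get_state(); p,Rm=rows(s["tcp_pos"],q2R(s["orientation"]),[0.41,0.27,0.26],tooldown(21),9)
E
```

```text
([-4.9, 0.0, 0.0], [-0.02, 3.92, -1.58])
([-5.0, 0.0, 0.0], [-0.02, 4.05, -1.25])
([-4.9, 0.0, 0.0], [-0.02, 4.13, -0.88])
([-5.0, 0.0, 0.0], [-0.02, 4.2, -0.53])
([-4.9, 0.0, 0.0], [-0.02, 4.23, -0.16])
([-4.9, 0.0, 0.0], [-0.02, 4.22, 0.2])
([-5.0, -0.0, 0.0], [-0.02, 4.19, 0.56])
([-4.9, -0.0, 0.0], [-0.03, 4.13, 0.92])
([-5.0, -0.0, 0.0], [-0.02, 4.04, 1.27])
```

Request:
step_arm(targets=[[[-4.9,0,0],[0,3.9,-1.6],8.5],[[-5,0,0],[0,4.0,-1.2],8.5],[[-4.9,0,0],[0,4.1,-0.9],8.5],[[-5,0,0],[0,4.2,-0.5],8.5],[[-4.9,0,0],[0,4.2,-0.2],8.5],[[-4.9,0,0],[0,4.2,0.2],8.5],[[-5,0,0],[0,4.2,0.6],8.5],[[-4.9,0,0],[0,4.1,0.9],8.5],[[-5,0,0],[0,4.0,1.3],8.5],[[0,0,0],[0,0,0],8.5]])

```text
clock: 3.8
tcp_pos: [0.4105, 0.2714, 0.2578]
orientation: [0.695, -0.131, 0.695, 0.131]
wrist_force: [-0.9, -0.4, 0.5]
finger_gap: 0.0849
```

```bash
python3 - <<'E'
from h import *
s=get_state(); print(s["clock"],s["tcp_pos"],s["joint_pos"].round(3),abs(s["qvel"]).max())
save("wrist","w2.png")
np.savez("w2.npz",p=s["tcp_pos"],q=s["orientation"])
E
```

```text
3.8 [0.41046717 0.2713596  0.25781046] [ 4.200e-01  1.450e-01 -1.060e-01  1.319e+00  1.000e-03  4.800e-02] 0.06512201291608778
```

View pics/w2.png

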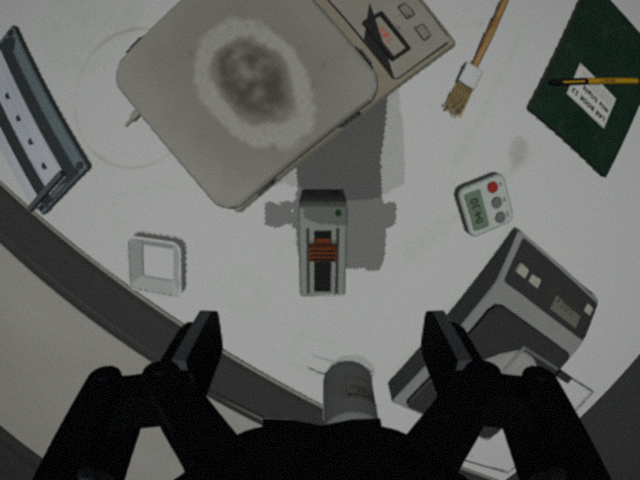

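```bash
python3 - <<'E'
from h import *
im=cv2.imread("pics/w2.png"); cv2.imwrite("pics/w2a.png",cv2.resize(im[180:310,270:380],None,fx=5,fy=4.6,interpolation=cv2.INTER_CUBIC))
d=np.load("w2.npz"); cp=campose("wrist",dict(tcp_pos=d["p"],orientation=d["q"]))
for u in silhouettes("wrist","relay_center")[:1]: print(u["p"],u["extent"])
E
```

```text
0.74 [299.2, 188.0, 48.0, 110.6]
```

View pics/w2a.png

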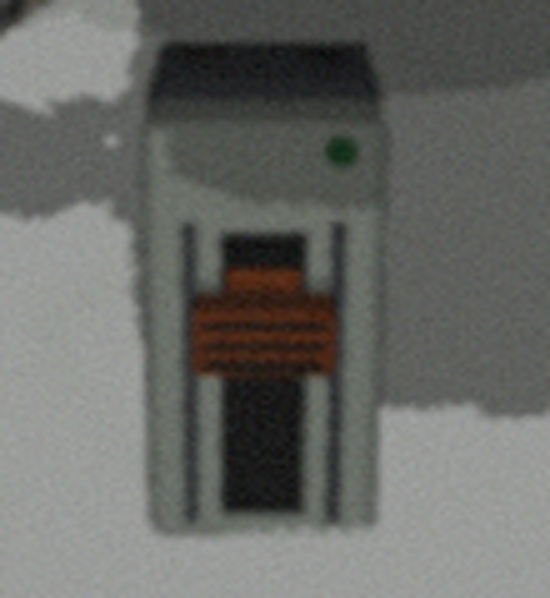

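```bash
python3 - <<'E'
from h import *
d=np.load("w2.npz"); cp=campose("wrist",dict(tcp_pos=d["p"],orientation=d["q"]))
C=[onz("wrist",(270+x/5,180+y/4.6),.074,cp) for x,y in ((148,118),(384,118),(153,532),(376,530))]
C=np.array(C)[:,:2]; print(C.round(4)); print(np.linalg.norm(C[0]-C[1]),np.linalg.norm(C[2]-C[3]),np.linalg.norm(C[0]-C[2]),np.linalg.norm(C[1]-C[3]))
v=(C[2]+C[3]-C[0]-C[1]); w=C[1]+C[3]-C[0]-C[2]; print(C.mean(0),np.degrees(np.arctan2(v[1],v[0])),np.degrees(np.arctan2(w[1],w[0]))-90)
t=onz("wrist",(270+265/5,180+338/4.6),.090,cp); print("tab",t)
# cross-check in fixed cams
yaw=np.radians(21); c=C.mean(0)
Rm=R.from_euler('z',np.arctan2(v[1],v[0])).as_matrix()
for n in("scene","side"):
    im=cv2.imread(f"pics/{n}0.png")
    P=np.array([[sx*50,sy*22.5,z] for z in(30,-44) for sx,sy in((-1,-1),(1,-1),(1,1),(-1,1))])/1e3@Rm.T+[c[0],c[1],.044]
    q=proj(n,P)
    im=cv2.resize(im[190:330,230:370],None,fx=4,fy=4); q=(q-[230,190])*4
    for i in range(4): 
        for a,b in((i,(i+1)%4),(i+4,(i+1)%4+4),(i,i+4)): cv2.line(im,tuple(map(int,q[a])),tuple(map(int,q[b])),(0,0,255),1)
    cv2.imwrite(f"pics/ov_{n}.png",im)
a,b=cv2.imread("pics/ov_scene.png"),cv2.imread("pics/ov_side.png"); cv2.imwrite("pics/ov.png",cv2.resize(np.hstack([a,b]),None,fx=.7,fy=.7))
E
```

```text
[[0.4133 0.2517]
 [0.3978 0.2914]
 [0.498  0.2839]
 [0.4816 0.3247]]
0.042577172469266025 0.04394630806635195 0.09063926499368591 0.09020628248573453
[0.44767938 0.28791392] 21.223923611810534 21.59969145853843
tab [0.44287643 0.28587464 0.09      ]
```

View pics/ov.png

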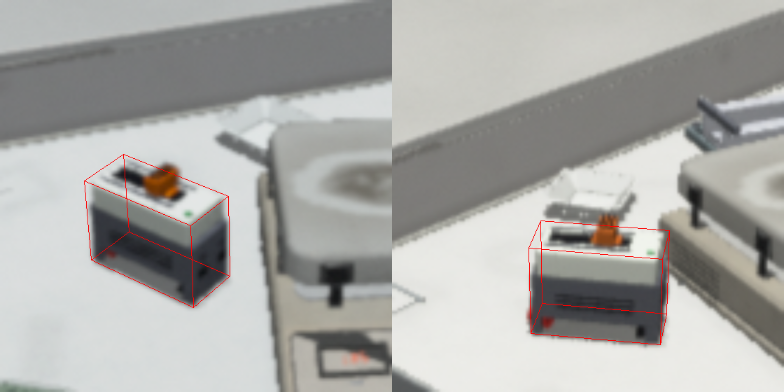

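```bash
python3 - <<'E'
from h import *
s=get_state();p0=s["tcp_pos"];R0=q2R(s["orientation"]); print(s["clock"],p0)
p,Rm=rows(p0,R0,[0.4477,0.2879,0.10],tooldown(21.3),5)
p,Rm=rows(p,Rm,[0.4477,0.2879,0.031],tooldown(21.3),3)
E
```

```text
3.9 [0.41000342 0.26810931 0.25779999]
([-0.0, -0.0, 0.0], [3.15, 0.1, 0.85])
([-0.1, -0.0, 0.0], [3.16, 0.1, 0.85])
([-0.0, -0.0, 0.0], [3.15, 0.1, 0.85])
([-0.1, -0.1, 0.0], [3.16, 0.1, 0.85])
([-0.0, 0.0, 0.0], [3.16, 0.1, 0.84])
([-0.0, 0.0, 0.0], [2.3, 0.0, -0.0])
([-0.0, 0.0, 0.0], [2.3, 0.0, -0.0])
([-0.0, 0.0, 0.0], [2.3, 0.0, -0.0])
```

Request:
step_arm(targets=[[[0,0,0],[3.2,0.1,0.8],8.5],[[0,0,0],[3.2,0.1,0.8],8.5],[[-0.1,0,0],[3.2,0.1,0.8],8.5],[[0,0,0],[3.2,0.1,0.9],8.5],[[-0.1,0,0],[3.0,0.1,0.9],8.5],[[0,0,0],[2.3,0,0],8.5],[[0,0,0],[2.3,0,0],8.5],[[0,0,0],[2.2,0,0],8.5],[[0,0,0],[0,0,0],8.5],[[0,0,0],[0,0,0],8.5]], force=60)

```text
clock: 4.9
tcp_pos: [0.4475, 0.2865, 0.0325]
orientation: [0.695, -0.13, 0.695, 0.129]
wrist_force: [-0.5, 0.5, 0.5]
finger_gap: 0.085
```

```bash
python3 - <<'E'
from h import *
s=get_state(); print(s["clock"],s["tcp_pos"],s["joint_pos"].round(3),abs(s["qvel"]).max(), s["wrist_force"])
save("wrist","w3.png")
np.savez("w3.npz",p=s["tcp_pos"],q=s["orientation"])
E
```

```text
4.9 [0.44750902 0.28647683 0.03251408] [ 0.418  0.377 -0.384  0.811 -0.     0.05 ] 0.02961446078315443 [-0.53202976  0.52530983  0.54137558]
```

View pics/w3.png

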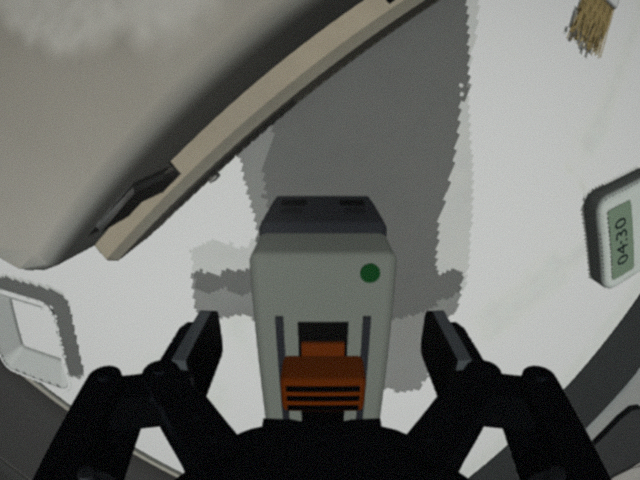

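The module sits centred between the pads, with its edges at u≈252 and 395 and the fingers at 213 and 428. I'm closing the gripper.

Request:
step_arm(targets=[[[0,0,0],[0,0,0],3.5],[[0,0,0],[0,0,0],3.5],[[0,0,0],[0,0,0],3.5],[[0,0,0],[0,0,0],3.5],[[0,0,0],[0,0,0],3.5],[[0,0,0],[0,0,0],3.5],[[0,0,0],[-0.5,0,0],3.5],[[0,0,0],[-1.5,0,0],3.5],[[0,0,0],[-2,0,0],3.5],[[0,0,0],[-2,0,0],3.5]], force=70)

```text
clock: 5.95
tcp_pos: [0.4462, 0.2878, 0.0921]
orientation: [0.694, -0.131, 0.696, 0.131]
wrist_force: [-0.1, 0.4, -3.4]
finger_gap: 0.0443
```

```bash
python3 - <<'E'
from h import *
s=get_state(); print(s["clock"],s["tcp_pos"],s["joint_pos"].round(3),abs(s["qvel"]).max(), s["wrist_force"])
im=read_camera("wrist")[:,:,::-1].copy()
cv2.imwrite("pics/w4raw.png",im)
cp=campose("wrist",s); Rt=q2R(s["orientation"])
# module local (x,y,z)-> tool: x->+z, y->+y?, z->-x
def M2T(P,off=(-.0115,0,.0007)):
    P=np.atleast_2d(P)/1e3; return np.c_[-P[:,2],P[:,1],P[:,0]]+off
P=[[-46,-22.5,30],[-46,22.5,30],[-5-7,-13,46],[-12,13,46],[2,-13,46],[2,13,46],[-38,-22.5,-44]]
q=proj("wrist",M2T(P)@Rt.T+s["tcp_pos"],cp)
for a in q: cv2.circle(im,tuple(map(int,a)),3,(255,0,255),1)
cv2.imwrite("pics/w4.png",cv2.resize(im[160:480,200:460],None,fx=2.2,fy=1.8))
np.savez("w4.npz",p=s["tcp_pos"],q=s["orientation"])
E
```

```text
5.95 [0.44616095 0.28776406 0.09212959] [ 0.422  0.315 -0.307  0.952  0.     0.05 ] 0.46550795605857925 [-0.11270839  0.42470358 -3.43500512]
```

View pics/w4.png

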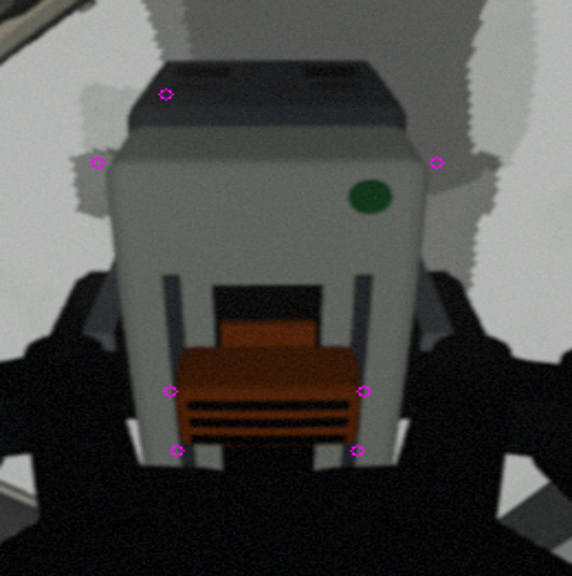

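```bash
cat >> h.py <<'E'
O=np.array([.4425,-.1386,.037]); YAW=-37.
HK=np.array([37.3,18.5])  # TCP from hook corner, module x,z (mm)
def rail(P): 
    c,s=np.cos(np.radians(YAW)),np.sin(np.radians(YAW)); P=np.array(P,float)/1e3
    return O+np.array([c*P[0]-s*P[1],s*P[0]+c*P[1],P[2]])
def torail(p):
    c,s=np.cos(np.radians(YAW)),np.sin(np.radians(YAW)); d=np.array(p)-O
    return 1e3*np.array([c*d[0]+s*d[1],-s*d[0]+c*d[1],d[2]])
def hookpose(hx,y,hz,th):
    a=np.radians(th); x=HK[0]*np.cos(a)-HK[1]*np.sin(a); z=HK[0]*np.sin(a)+HK[1]*np.cos(a)
    return rail([hx+x,y,hz+z]),tooldown(YAW,th)
def hookof(st):
    Rt=q2R(st["orientation"]); p=st["tcp_pos"]+Rt@np.array([HK[1],0,-HK[0]])/1e3
    mx=Rt[:,2]; return torail(p), np.degrees(np.arcsin(mx[2])), np.degrees(np.arctan2(mx[1],mx[0])), np.degrees(np.arcsin(Rt[2,1]))
E
python3 - <<'E'
from h import *
d1=np.load("w1.npz");d2=np.load("w2.npz")
c1=campose("wrist",dict(tcp_pos=d1["p"],orientation=d1["q"]));c2=campose("wrist",dict(tcp_pos=d2["p"],orientation=d2["q"]))
o1,v1=ray("wrist",(612,133),c1);o2,v2=ray("wrist",(238,208),c2)
A=np.c_[v1,-v2];t=np.linalg.lstsq(A,o2-o1,rcond=None)[0];print("hotplate corner",o1+v1*t[0],o2+v2*t[1])
s=get_state(); p0=s["tcp_pos"];R0=q2R(s["orientation"]);print(s["clock"],p0,hookof(s))
p,Rm=rows(p0,R0,[.447,.27,.22],tooldown(15),4); print()
pt,Rt=hookpose(-52,15,60,15); print(pt)
p,Rm=rows(p,Rm,pt+[0,0,.05],Rt,12); print()
E
```

```text
hotplate corner [0.43299478 0.20139684 0.09138888] [0.43031789 0.20149604 0.09053841]
6.0 [0.44818188 0.28872679 0.09567362] (array([-272.19830422,  313.00301404,   40.06671139]), np.float64(0.164331337117477), np.float64(21.318714083975067), np.float64(0.00944036226680931))
([1.6, 0.0, -0.0], [-3.11, -0.42, -0.19])
([1.6, 0.1, -0.0], [-3.11, -0.43, -0.18])
([1.5, 0.0, -0.0], [-3.11, -0.44, -0.17])
([1.6, 0.1, -0.0], [-3.1, -0.44, -0.15])

[ 0.43494826 -0.11412732  0.12452358]
([4.3, -1.2, -0.6], [0.38, -3.07, -0.93])
([4.3, -1.1, -0.5], [0.39, -3.12, -0.7])
([4.3, -1.2, -0.6], [0.41, -3.16, -0.47])
([4.3, -1.2, -0.6], [0.44, -3.19, -0.25])
([4.3, -1.1, -0.5], [0.46, -3.19, -0.01])
([4.4, -1.2, -0.6], [0.5, -3.18, 0.21])
([4.3, -1.2, -0.6], [0.53, -3.15, 0.45])
([4.3, -1.1, -0.5], [0.58, -3.1, 0.67])
([4.3, -1.2, -0.6], [0.63, -3.03, 0.89])
([4.3, -1.2, -0.6], [0.67, -2.96, 1.1])
([4.3, -1.1, -0.5], [0.73, -2.86, 1.3])
([4.3, -1.2, -0.6], [0.78, -2.74, 1.5])
```

Request:
step_arm(targets=[[[1.6,0,0],[-3.1,-0.4,-0.2],3.5],[[1.6,0,0],[-3.1,-0.4,-0.2],3.5],[[1.6,0,0],[-3.1,-0.4,-0.2],3.5],[[1.6,0,0],[-3.1,-0.4,-0.2],3.5],[[4.3,-1.2,-0.6],[0.4,-3.1,-0.9],3.5],[[4.3,-1.2,-0.5],[0.4,-3.1,-0.7],3.5],[[4.3,-1.2,-0.6],[0.4,-3.2,-0.5],3.5],[[4.3,-1.2,-0.6],[0.4,-3.2,-0.2],3.5],[[4.3,-1.1,-0.6],[0.5,-3.2,0],3.5],[[4.3,-1.2,-0.6],[0.5,-3.2,0.2],3.5]])

```text
clock: 7.0
tcp_pos: [0.438, 0.0764, 0.1923]
orientation: [0.748, 0.053, 0.657, -0.084]
wrist_force: [0.3, 0.2, -3.6]
finger_gap: 0.0445
```

Request:
step_arm(targets=[[[4.3,-1.2,-0.6],[0.5,-3.1,0.4],3.5],[[4.3,-1.1,-0.5],[0.6,-3.1,0.7],3.5],[[4.3,-1.2,-0.6],[0.6,-3.0,0.9],3.5],[[4.3,-1.2,-0.6],[0.7,-3.0,1.1],3.5],[[4.3,-1.1,-0.6],[0.7,-2.8,1.3],3.5],[[4.3,-1.2,-0.6],[0.8,-2.7,1.5],3.5],[[0,0,0],[0,0,0],3.5],[[0,0,0],[0,0,0],3.5],[[0,0,0],[0,0,0],3.5],[[0,0,0],[0,0,0],3.5]])

```text
clock: 8.0
tcp_pos: [0.4332, -0.1125, 0.1711]
orientation: [0.753, 0.192, 0.577, -0.252]
wrist_force: [0.6, -0.2, -3.7]
finger_gap: 0.0442
```

```bash
python3 - <<'E'
from h import *
s=get_state(); print(s["clock"],s["tcp_pos"],s["joint_pos"].round(3),abs(s["qvel"]).max(), s["wrist_force"]);print(hookof(s))
save("wrist","w5.png")
np.savez("w5.npz",p=s["tcp_pos"],q=s["orientation"])
E
```

```text
8.0 [ 0.43324464 -0.11246869  0.17110686] [-0.387 -0.1   -0.612  0.803 -0.068  0.248] 0.005419476374615477 [ 0.5968782  -0.19447289 -3.71744151]
(array([-54.29363921,  15.22173574, 106.50965672]), np.float64(15.135223521477595), np.float64(-36.91740535061932), np.float64(-0.09776205975465174))
```

View pics/w5.png

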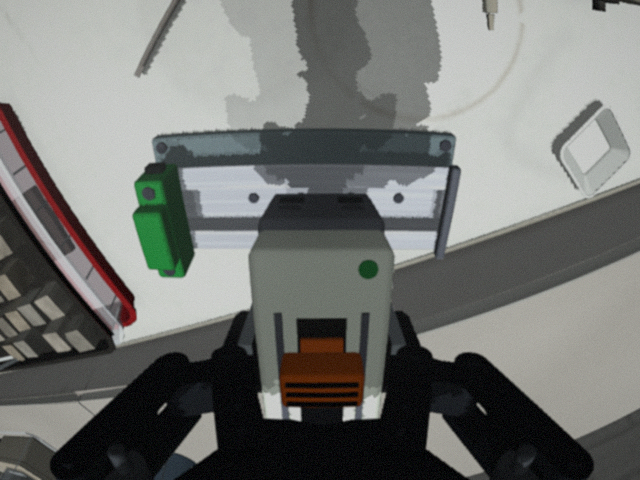

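```bash
python3 - <<'E'
import cv2
im=cv2.imread("pics/w5.png"); cv2.imwrite("pics/w5a.png",cv2.resize(im[120:290,130:470],None,fx=2.35,fy=3,interpolation=cv2.INTER_CUBIC))
E
```

```text
(no output)
```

View pics/w5a.png

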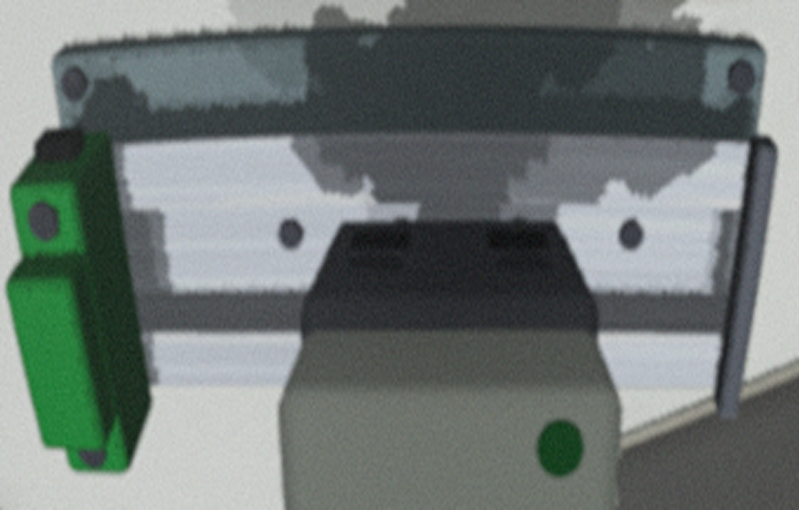

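```bash
python3 - <<'E'
from h import *
d=np.load("w5.npz"); st=dict(tcp_pos=d["p"],orientation=d["q"]); cp=campose("wrist",st)
Z=lambda x,y:(130+(x+.5)/2.35-.5,120+(y+.5)/3-.5)
g=lambda u,z:torail(onz("wrist",Z(*u),z,cp)).round(1).tolist()
print("near",[g(u,.037) for u in ((122,144),(350,136),(560,134),(748,138))])
print("far",[g(u,.037) for u in ((160,384),(290,386),(625,386),(718,386))])
print("platecorner",[g(u,.012) for u in ((58,48),(765,45))])
print("stop",[g(u,.042) for u in ((750,140),(775,145),(718,415),(738,415))])
print("block",[g(u,.048) for u in ((110,135),(126,470),(150,405))])
E
```

```text
near [[-38.6, -90.0, 0.0], [-38.2, -15.2, 0.0], [-38.9, 49.5, 0.0], [-40.0, 110.4, 0.0]]
far [[35.1, -89.7, -0.0], [35.5, -41.0, 0.0], [35.4, 77.6, 0.0], [35.5, 112.3, 0.0]]
platecorner [[-58.3, -120.3, -25.0], [-57.1, 122.0, -25.0]]
stop [[-41.5, 109.2, 5.0], [-40.6, 117.9, 5.0], [41.9, 112.3, 5.0], [42.0, 120.0, 5.0]]
block [[-45.7, -88.9, 11.0], [58.2, -105.0, 11.0], [34.5, -90.2, 11.0]]
```

```bash
sed -i 's/^O=np.array.*/O=np.array([.4425,-.1386,.037])+(-.001)*np.array([.7986,-.6018,0])/' h.py; python3 - <<'E'
from h import *
s=get_state(); p0=s["tcp_pos"];R0=q2R(s["orientation"]);print(s["clock"],hookof(s))
pt,Rt=hookpose(-55,15,25,15); p,Rm=rows(p0,R0,pt,Rt,3)
pt,Rt=hookpose(-55,15,1,15); p,Rm=rows(p,Rm,pt,Rt,3)
E
```

```text
Traceback (most recent call last):
  File "h.py", line 60, in hookof
    mx=Rt[:,2]; return torail(p), np.degrees(np.arcsin(mx[2])), np.degrees(np.arctan2(mx[1],mx[0])), np.degrees(np.arcsin(Rt[2,1]))
                       ~~~~~~^^^
  File "h.py", line 53, in torail
    c,s=np.cos(np.radians(YAW)),np.sin(np.radians(YAW)); d=np.array(p)-O
                          ^^^
NameError: name 'YAW' is not defined
```

```bash
sed -i 's/^O=np.array.*/&; YAW=-37./' h.py; python3 - <<'E'
from h import *
s=get_state(); p0=s["tcp_pos"];R0=q2R(s["orientation"]);print(s["clock"],hookof(s))
pt,Rt=hookpose(-55,15,25,15); p,Rm=rows(p0,R0,pt,Rt,3)
pt,Rt=hookpose(-55,15,1,15); p,Rm=rows(p,Rm,pt,Rt,3)
E
```

```text
8.05 (array([-53.14523176,  15.25290214, 106.63643505]), np.float64(15.157749258097251), np.float64(-36.91617392886746), np.float64(-0.09711205398039463))
([0.0, 0.1, 0.0], [2.61, -0.01, -0.77])
([0.1, 0.0, 0.1], [2.62, -0.0, -0.76])
([-0.0, 0.1, -0.0], [2.61, -0.01, -0.77])
([-0.0, -0.0, -0.0], [0.77, -0.0, -0.21])
([-0.0, -0.0, -0.0], [0.78, -0.0, -0.2])
([-0.0, -0.0, -0.0], [0.77, -0.01, -0.21])
```

Request:
step_arm(targets=[[[0,0,0],[2.6,0,-0.8],3.5],[[0,0,0],[2.6,0,-0.8],3.5],[[0,0,0],[2.6,0,-0.8],3.5],[[0,0,0],[0.8,0,-0.2],3.5],[[0,0,0],[0.8,0,-0.2],3.5],[[0,0,0],[0.7,0,-0.2],3.5],[[0,0,0],[0,0,0],3.5],[[0,0,0],[0,0,0],3.5],[[0,0,0],[0,0,0],3.5],[[0,0,0],[0,0,0],3.5]])

```text
clock: 9.05
tcp_pos: [0.4317, -0.1122, 0.0667]
orientation: [0.753, 0.192, 0.576, -0.253]
wrist_force: [0.2, 0.2, -3.4]
finger_gap: 0.0445
```

```bash
python3 - <<'E'
from h import *
s=get_state(); print(s["clock"],s["joint_pos"].round(3),s["wrist_force"]);print(hookof(s))
a=read_camera("wrist")[:,:,::-1]; b=read_camera("side")[:,:,::-1]
cv2.imwrite("pics/w6.png",a); cv2.imwrite("pics/s6.png",cv2.resize(b[170:300,300:460],None,fx=4.5,fy=4.5,interpolation=cv2.INTER_CUBIC))
E
```

```text
9.05 [-0.388  0.016 -0.797  0.5   -0.069  0.25 ] [ 0.23031326  0.24357118 -3.42682278]
(array([-54.59101292,  14.57540329,   2.0201394 ]), np.float64(15.254255304442095), np.float64(-37.02143363762697), np.float64(-0.0802076803745844))
```

View pics/w6.png

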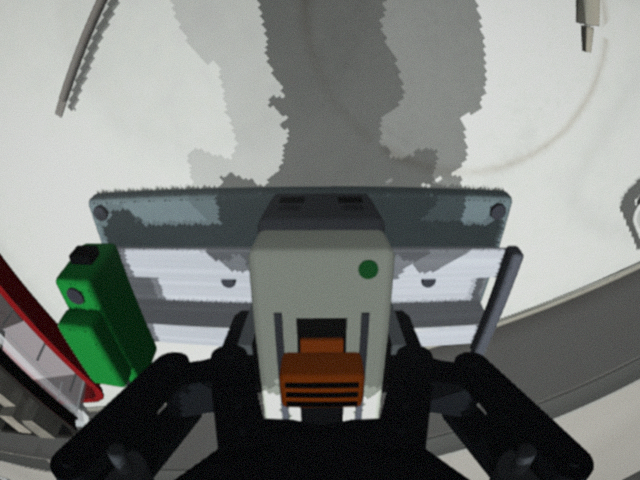

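View pics/s6.png

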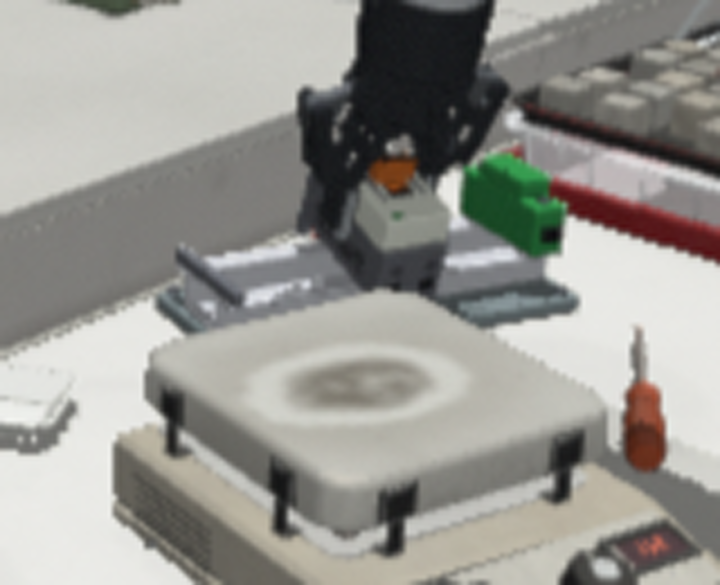

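Request:
step_arm(targets=[[[0,0,0],[0.12,0,-0.03],3.5],[[0,0,0],[0.05,0,0.2],3.5],[[0,0,0],[0.05,0,0.2],3.5],[[0,0,0],[0.05,0,0.2],3.5],[[0,0,0],[0.06,0,0.2],3.5],[[0,0,0],[0.05,0,0.2],3.5],[[0,0,0],[0.05,0,0.2],3.5],[[0,0,0],[0.05,0,0.2],3.5],[[0,0,0],[0,0,0],3.5],[[0,0,0],[0,0,0],3.5]])

```text
clock: 10.15
tcp_pos: [0.4427, -0.1207, 0.0649]
orientation: [0.753, 0.192, 0.576, -0.253]
wrist_force: [-0.5, 0.3, -3.0]
finger_gap: 0.0443
```

```bash
python3 - <<'E'
from h import *
s=get_state(); print(s["clock"],s["wrist_force"],s["ft_torque"]);print(hookof(s))
E
```

```text
10.15 [-0.47733218  0.26451792 -3.00877593] [ 0.20533423  0.34303525 -0.02883956]
(array([-40.7836239 ,  14.41608094,   0.2605987 ]), np.float64(15.169635773382318), np.float64(-37.01361044999483), np.float64(-0.10081818357408003))
```

Request:
step_arm(targets=[[[0,0,0],[0,0,0.1],3.5],[[0,0,0],[0.02,0,0.1],3.5],[[0,0,0],[0.02,0,0.1],3.5],[[0,0,0],[0.03,0,0.1],3.5],[[0,0,0],[0.02,0,0.05],3.5],[[0,0,0],[0,0,0],3.5],[[0,0,0],[0,0,0],3.5],[[0,0,0],[0,0,0],3.5],[[0,0,0],[0,0,0],3.5],[[0,0,0],[0,0,0],3.5]])

```text
clock: 11.15
tcp_pos: [0.4454, -0.1228, 0.0649]
orientation: [0.752, 0.192, 0.577, -0.252]
wrist_force: [-4.0, 3.4, 1.0]
finger_gap: 0.0444
```

```bash
python3 - <<'E'
from h import *
s=get_state(); print(s["clock"],s["wrist_force"],s["ft_torque"]);print(hookof(s))
save("wrist","w7.png")
E
```

```text
11.15 [-3.99179391  3.36702381  1.03365044] [ 0.99277185  1.14929559 -0.00242281]
(array([-37.39171783,  14.39375055,   0.33745219]), np.float64(15.06235596178729), np.float64(-36.99382780179401), np.float64(-0.09696149985901008))
```

View pics/w7.png

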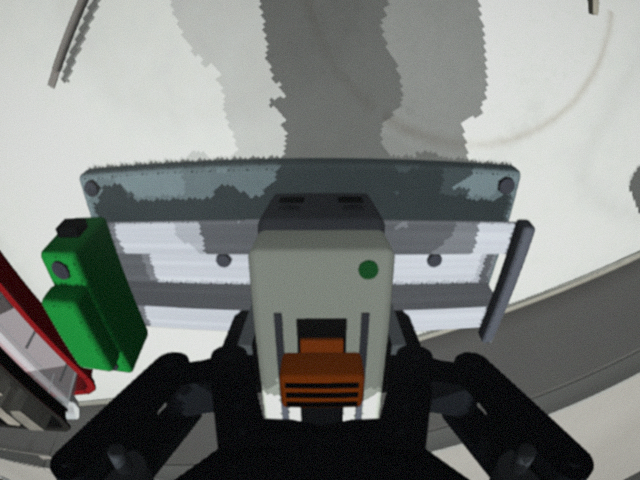

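```bash
python3 - <<'E'
from h import *
s=get_state(); p=s["tcp_pos"];Rm=q2R(s["orientation"])
for i in range(1,11):
    f=i/10; pt,Rt=hookpose(-37.4-.2*f,14.4,.34*(1-f)-0.3*f,15.06*(1-f)); p,Rm=rows(p,Rm,pt,Rt,1)
E
```

```text
([0.0, 1.5, 0.1], [0.1, -0.0, 0.05])
([0.0, 1.5, -0.0], [0.11, -0.0, 0.04])
([0.0, 1.5, -0.0], [0.1, -0.0, 0.04])
([0.0, 1.5, -0.0], [0.11, -0.0, 0.05])
([0.0, 1.5, 0.0], [0.1, -0.0, 0.04])
([0.0, 1.5, 0.0], [0.11, -0.0, 0.05])
([0.0, 1.5, 0.0], [0.1, -0.0, 0.04])
([0.0, 1.5, 0.0], [0.1, -0.0, 0.05])
([0.0, 1.6, 0.0], [0.11, -0.0, 0.04])
([0.0, 1.5, 0.0], [0.11, -0.0, 0.05])
```

Request:
step_arm(targets=[[[0,1.5,0],[0.1,0,0.05],3.5],[[0,1.5,0],[0.11,0,0.04],3.5],[[0,1.5,0],[0.1,0,0.05],3.5],[[0,1.5,0],[0.11,0,0.04],3.5],[[0,1.5,0],[0.1,0,0.05],3.5],[[0,1.5,0],[0.11,0,0.04],3.5],[[0,1.5,0],[0.1,0,0.05],3.5],[[0,1.5,0],[0.11,0,0.04],3.5],[[0,0,0],[0,0,0],3.5],[[0,0,0],[0,0,0],3.5]], force=100)

```text
clock: 12.2
tcp_pos: [0.45, -0.1262, 0.058]
orientation: [0.688, 0.218, 0.652, -0.231]
wrist_force: [-3.7, 2.9, 7.0]
finger_gap: 0.0441
```

```bash
python3 - <<'E'
from h import *
s=get_state(); print(s["clock"],s["wrist_force"],s["ft_torque"],s["finger_gap"]);print(hookof(s))
E
```

```text
12.2 [-3.73703024  2.91220655  6.96641864] [1.04147077 1.33689514 0.03194686] 0.04405639094349652
(array([-36.7049202,  14.449337 ,   0.4970964]), np.float64(3.1054451459544765), np.float64(-37.031706595460804), np.float64(-0.09337385099691434))
```

Request:
step_arm(targets=[[[0,1.5,0],[0.12,0,0.03],3.5],[[0,1.6,0],[0.15,0,0.03],3.5],[[0,1,0],[0.1,0,0],3.5],[[0,0,0],[0,0,0],3.5],[[0,0,0],[0,0,0],3.5],[[0,0,0],[0,0,0],3.5],[[0,0,0],[0,0,0],3.5],[[0,0,0],[0,0,0],3.5],[[0,0,0],[0,0,0],3.5],[[0,0,0],[0,0,0],3.5]])

```text
clock: 13.2
tcp_pos: [0.4508, -0.1267, 0.0568]
orientation: [0.665, 0.226, 0.676, -0.223]
wrist_force: [-11.9, 6.1, 26.7]
finger_gap: 0.0438
```

```bash
python3 - <<'E'
from h import *
s=get_state(); print(s["clock"],s["wrist_force"],s["ft_torque"],s["finger_gap"]);print(hookof(s))
a=read_camera("wrist")[:,:,::-1]; b=read_camera("side")[:,:,::-1]
cv2.imwrite("pics/w8.png",a); cv2.imwrite("pics/s8.png",cv2.resize(b[170:300,300:460],None,fx=4.5,fy=4.5,interpolation=cv2.INTER_CUBIC))
E
```

```text
13.2 [-11.93559563   6.07437238  26.68540824] [ 1.09946919  1.87194593 -0.03795777] 0.04379155145210299
(array([-37.10614249,  14.48660357,   1.83584816]), np.float64(-0.852532359195029), np.float64(-37.01700906754117), np.float64(-0.09129466434376318))
```

View pics/w8.png

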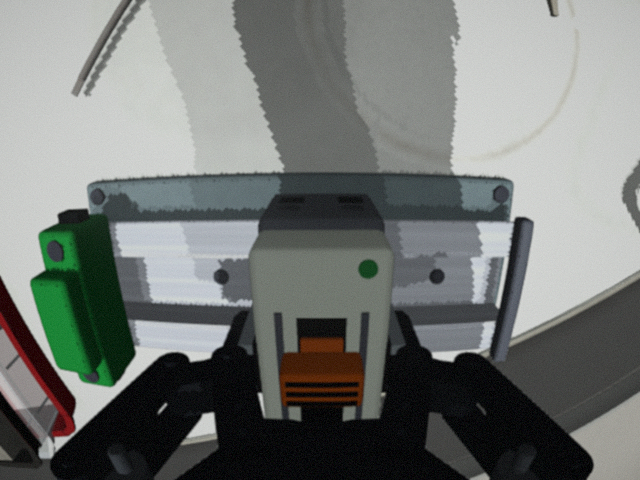

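View pics/s8.png

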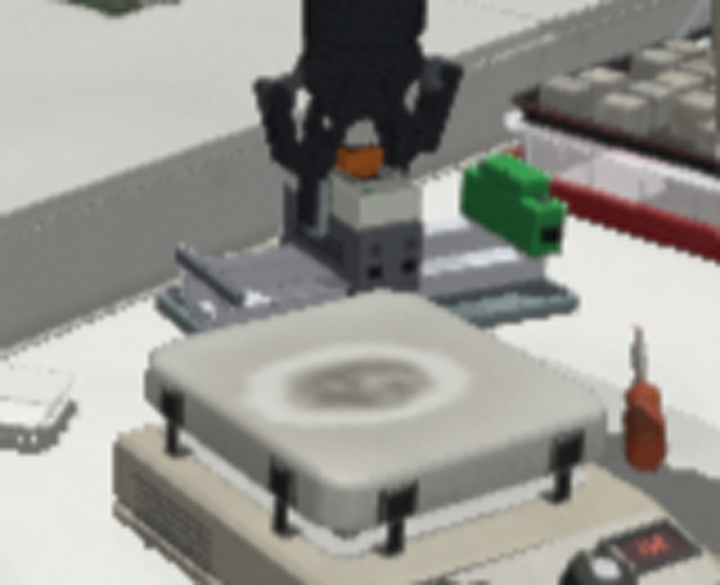

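Request:
step_arm(targets=[[[0,0,0],[0,0,0],7],[[0,0,0],[0,0,0],7],[[0,0,0],[0,0,0],7],[[0,-0.4,0],[-1,0,0],7],[[0,-0.5,0],[-3,0,0],7],[[0,0,0],[-3,0,0],7],[[0,0,0],[-1.5,0,0],0],[[0,0,0],[0,0,0],0],[[0,0,0],[0,0,0],0],[[0,0,0],[0,0,0],0]])

```text
clock: 14.3
tcp_pos: [0.4506, -0.1267, 0.1379]
orientation: [0.67, 0.224, 0.671, -0.225]
wrist_force: [-0.5, 0.1, -0.6]
finger_gap: 0.0117
```

```bash
python3 - <<'E'
from h import *
s=get_state(); print(s["clock"],s["wrist_force"],s["ft_torque"],s["finger_gap"],torail(s["tcp_pos"]));print(hookof(s))
a=read_camera("wrist")[:,:,::-1]; b=read_camera("side")[:,:,::-1]
np.savez("w9.npz",p=s["tcp_pos"],q=s["orientation"])
cv2.imwrite("pics/w9.png",a); cv2.imwrite("pics/s9.png",cv2.resize(b[170:300,300:460],None,fx=4.5,fy=4.5,interpolation=cv2.INTER_CUBIC))
E
```

```text
14.3 [-0.50692033  0.13338503 -0.63499601] [ 0.00697955 -0.03006757 -0.01133315] 0.011715419033003625 [  0.33623075  14.39284649 100.85847047]
(array([-37.0036735 ,  14.38047127,  82.43914915]), np.float64(-0.12379661434325144), np.float64(-37.042216755016284), np.float64(-0.12353587025155631))
```

View pics/w9.png

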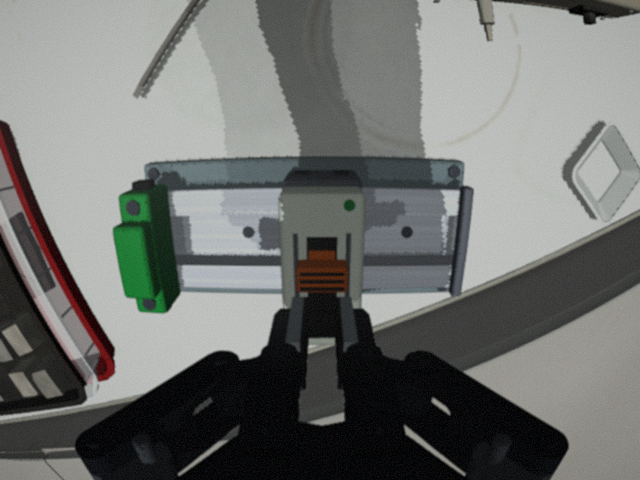

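View pics/s9.png

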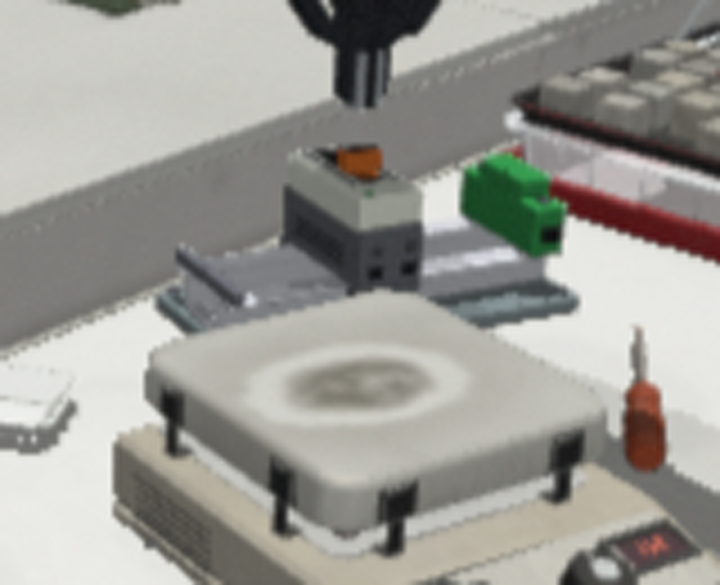

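Request:
step_arm(targets=[[[0,0,0],[0,0,1.6],0],[[0,0,0],[0,0,1.5],0],[[0,0,0],[1.5,0,0],0],[[0,0,0],[1.5,0,0],0],[[0,0,0],[0.6,0,0],0],[[0,0,0],[0.2,0,0],0],[[0,0,0],[0.2,0,0],0],[[0,0,0],[0.1,0,0],0],[[0,0,0],[0,0,0],0],[[0,0,0],[0,0,0],0]])

```text
clock: 15.4
tcp_pos: [0.4764, -0.1459, 0.0984]
orientation: [0.67, 0.224, 0.671, -0.225]
wrist_force: [-0.3, -0.2, 0.1]
finger_gap: -0.0001
```

```bash
python3 - <<'E'
from h import *
s=get_state(); print(s["clock"],s["wrist_force"],s["ft_torque"],s["finger_gap"],torail(s["tcp_pos"]));print(hookof(s)[1:])
E
```

```text
15.4 [-0.2993093  -0.21258075  0.12536957] [-0.00447631 -0.07093149 -0.0255989 ] -8.297840654877254e-05 [32.41966643 14.56307111 61.35116735]
(np.float64(0.026031681545121057), np.float64(-37.0351598667064), np.float64(-0.09016943855020543))
```

Request:
step_arm(targets=[[[0,0,0],[0.1,0,0],0],[[0,0,0],[0.1,0,0],0],[[0,0,0],[0.1,0,0],0],[[0,0,0],[0.1,0,0],0],[[0,0,0],[0,0,0],0],[[0,0,0],[0,0,0],0],[[0,0,0],[0,0,0],0],[[0,0,0],[0,0,0],0],[[0,0,0],[0,0,0],0],[[0,0,0],[0,0,0],0]])

```text
clock: 16.4
tcp_pos: [0.4776, -0.1467, 0.097]
orientation: [0.672, 0.224, 0.669, -0.226]
wrist_force: [-3.4, 1.3, 18.6]
finger_gap: -0.0003
```

```bash
python3 - <<'E'
from h import *
s=get_state(); print(s["clock"],s["wrist_force"],s["ft_torque"],s["finger_gap"],torail(s["tcp_pos"]));print(hookof(s)[1:])
E
```

```text
16.4 [-3.44798066  1.2768412  18.5782672 ] [0.22531241 0.83085528 0.03476563] -0.0003494670129746465 [33.91115763 14.655495   59.99861152]
(np.float64(0.26273692015682526), np.float64(-37.039614166416456), np.float64(-0.07346211384057176))
```

Request:
step_arm(targets=[[[0,0,0],[0.1,0,0],0],[[0,0,0],[0,0,0],0],[[0,0,0],[0,0,0],0],[[0,0,0],[-0.15,0,0],0],[[0,0,0],[-0.1,0,0],0],[[0,0,0],[-0.1,0,0],0],[[0,0,0],[0,0,0],0],[[0,0,0],[0,0,0],0],[[0,0,0],[0,0,0],0],[[0,0,0],[0,0,0],0]])

```text
clock: 17.4
tcp_pos: [0.4764, -0.1459, 0.097]
orientation: [0.67, 0.224, 0.67, -0.225]
wrist_force: [-1.3, 0.6, 6.4]
finger_gap: -0.0
```

```bash
python3 - <<'E'
from h import *
s=get_state(); print(s["clock"],s["wrist_force"],s["ft_torque"],s["finger_gap"],torail(s["tcp_pos"]));print(hookof(s)[1:])
E
```

```text
17.4 [-1.28359263  0.56926892  6.43996183] [ 0.13000984  0.29923959 -0.061835  ] -9.388714201536997e-06 [32.47347458 14.54424764 60.01102271]
(np.float64(0.03024856434715782), np.float64(-37.03642854962869), np.float64(-0.09160895022035447))
```

Request:
step_arm(targets=[[[0,0,0],[-1.3,0,0],0],[[0,0,0],[-1.3,0,0],0],[[0,0,0],[0,0,-2.1],0],[[0,0,0],[0,0,-2.2],0],[[0,0,0],[0,0,-2.1],0],[[0,0,0],[0,0,0],0],[[0,0,0],[0,0,0],0],[[0,0,0],[0,0,0],0],[[0,0,0],[0,0,0],0],[[0,0,0],[0,0,0],0]])

```text
clock: 18.4
tcp_pos: [0.4255, -0.1076, 0.1223]
orientation: [0.67, 0.224, 0.671, -0.225]
wrist_force: [0.3, -0.5, -0.9]
finger_gap: 0.0004
```

```bash
python3 - <<'E'
from h import *
s=get_state(); print(s["clock"],s["wrist_force"],s["finger_gap"],torail(s["tcp_pos"]));print(hookof(s)[1:])
a=read_camera("wrist")[:,:,::-1]; b=read_camera("side")[:,:,::-1]
np.savez("w10.npz",p=s["tcp_pos"],q=s["orientation"])
cv2.imwrite("pics/w10.png",a); cv2.imwrite("pics/s10.png",cv2.resize(b[170:300,300:460],None,fx=4.5,fy=4.5,interpolation=cv2.INTER_CUBIC))
E
```

```text
18.4 [ 0.32001852 -0.47785416 -0.93256648] 0.00042480515376939505 [-31.21060448  14.55381356  85.34597329]
(np.float64(-0.01630654052194176), np.float64(-37.05712779269004), np.float64(-0.0994462066924825))
```

View pics/w10.png

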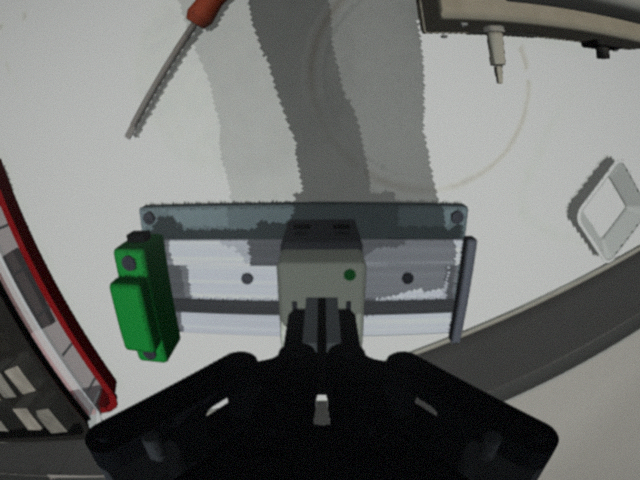

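View pics/s10.png

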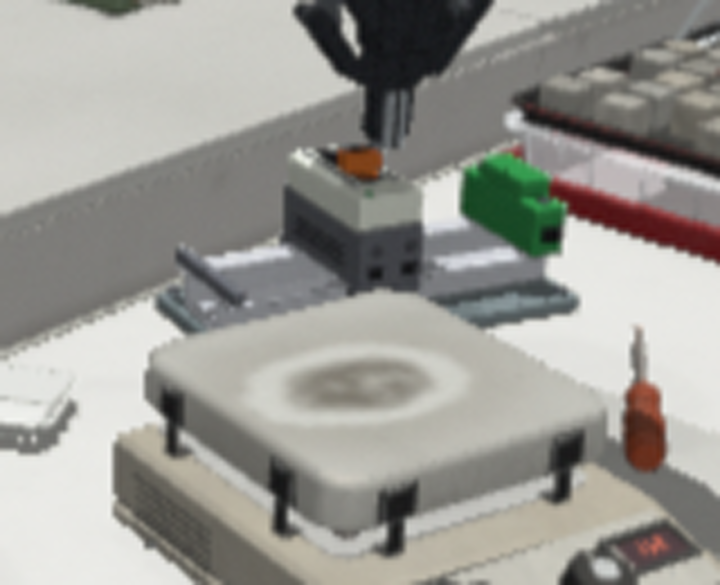

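Request:
step_arm(targets=[[[0,0,0],[1.2,0,0],0],[[0,0,0],[0.9,0,0],0],[[0,0,0],[0.05,0,0],0],[[0,0,0],[0,0,0.4],0],[[0,0,0],[0,0,0.4],0],[[0,0,0],[0,0,0.6],0],[[0,0,0],[0,0,0.6],0],[[0,0,0],[0,0,0.6],0],[[0,0,0],[0,0,0.6],0],[[0,0,0],[0,0,0],0]])

```text
clock: 19.5
tcp_pos: [0.4494, -0.1256, 0.1007]
orientation: [0.669, 0.225, 0.672, -0.224]
wrist_force: [-6.2, 5.2, 5.4]
finger_gap: -0.0006
```

```bash
python3 - <<'E'
from h import *
s=get_state(); print(s["clock"],s["wrist_force"],s["finger_gap"],torail(s["tcp_pos"]));print(hookof(s)[1:])
E
```

```text
19.5 [-6.16144651  5.20280226  5.39448483] -0.0006073116927114898 [-1.35327421 14.56572749 63.73909035]
(np.float64(-0.25898207140007695), np.float64(-37.02558139773518), np.float64(-0.08348647698729161))
```

Request:
step_arm(targets=[[[0,0,0],[0,0,0.3],0],[[0,0,0],[0,0,0.3],0],[[0,0,0],[0,0,0.3],0],[[0,0,0],[0,0,0.2],0],[[0,0,0],[0,0,0],0],[[0,0,0],[0,0,0],0],[[0,0,0],[0,0,0],0],[[0,0,0],[0,0,0],0],[[0,0,0],[0,0,0],0],[[0,0,0],[0,0,0],0]])

```text
clock: 20.5
tcp_pos: [0.4568, -0.1312, 0.1005]
orientation: [0.668, 0.225, 0.673, -0.224]
wrist_force: [-6.7, 6.8, 6.1]
finger_gap: 0.0003
```

```bash
python3 - <<'E'
from h import *
s=get_state(); print(s["clock"],s["wrist_force"],s["finger_gap"],torail(s["tcp_pos"]));print(hookof(s)[1:])
E
```

```text
20.5 [-6.66856671  6.77050858  6.07657614] 0.000265318042929147 [ 7.96322606 14.5648167  63.48036938]
(np.float64(-0.38600163141625426), np.float64(-36.99932488467635), np.float64(-0.08949221651798953))
```

Request:
step_arm(targets=[[[0,0,0],[0,0,0.1],0],[[0,0,0],[0,0,0.1],0],[[0,0,0],[0,0,0],0],[[0,0,0],[0,0,0],0],[[0,0,0],[0,0,0],0],[[0,0,0],[0,0,0],0],[[0,0,0],[0,0,0],0],[[0,0,0],[0,0,0],0],[[0,0,0],[0,0,0],0],[[0,0,0],[0,0,0],0]])

```text
clock: 21.5
tcp_pos: [0.4583, -0.1323, 0.1005]
orientation: [0.668, 0.225, 0.673, -0.224]
wrist_force: [-7.1, 6.0, 5.7]
finger_gap: 0.0
```

```bash
python3 - <<'E'
from h import *
s=get_state(); print(s["clock"],s["wrist_force"],s["finger_gap"],torail(s["tcp_pos"]));print(hookof(s)[1:])
b=read_camera("side")[:,:,::-1]
cv2.imwrite("pics/s11.png",cv2.resize(b[170:300,300:460],None,fx=4.5,fy=4.5,interpolation=cv2.INTER_CUBIC))
E
```

```text
21.5 [-7.09020298  5.96958033  5.71766879] 2.9550972633169013e-05 [ 9.79802465 14.54054124 63.46094137]
(np.float64(-0.40280628214300873), np.float64(-37.00177069015451), np.float64(-0.08844462896373369))
```

View pics/s11.png

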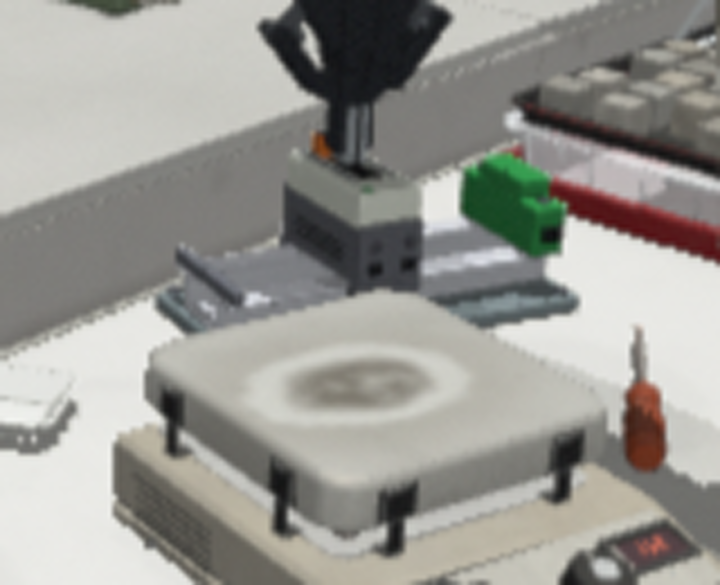

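Request:
step_arm(targets=[[[0,0,0],[0,0,0.1],0],[[0,0,0],[0,0,0.1],0],[[0,0,0],[0,0,0.1],0],[[0,0,0],[0,0,0],0],[[0,0,0],[0,0,0],0],[[0,0,0],[0,0,0],0],[[0,0,0],[0,0,0],0],[[0,0,0],[0,0,0],0],[[0,0,0],[0,0,0],0],[[0,0,0],[0,0,0],0]])

```text
clock: 22.55
tcp_pos: [0.4585, -0.1325, 0.1004]
orientation: [0.667, 0.225, 0.675, -0.223]
wrist_force: [-13.9, 11.2, 12.3]
finger_gap: -0.0001
```

```bash
python3 - <<'E'
from h import *
s=get_state(); print(s["clock"],s["wrist_force"],s["finger_gap"],torail(s["tcp_pos"]));print(hookof(s)[1:])
E
```

```text
22.55 [-13.93501093  11.19644961  12.33776944] -0.00014930729304731246 [10.10506446 14.52949583 63.4093919 ]
(np.float64(-0.6663047587819626), np.float64(-36.973051754361656), np.float64(-0.08807079357004735))
```

Request:
step_arm(targets=[[[0,0,0],[-4,0,0],0],[[0,0,0],[-4,0,0],0],[[0,0,0],[-3,0,0],0],[[0,0,0],[0,0,-2],0],[[0,0,0],[0,0,-2],0],[[0,0,0],[0,0,0],0],[[0,0,0],[0,0,0],0],[[0,0,0],[0,0,0],0],[[0,0,0],[0,0,0],0],[[0,0,0],[0,0,0],0]])

```text
clock: 23.55
tcp_pos: [0.4319, -0.1122, 0.2107]
orientation: [0.67, 0.224, 0.671, -0.225]
wrist_force: [0.3, -0.3, 0.5]
finger_gap: -0.0001
```

```bash
python3 - <<'E'
from h import *
s=get_state(); print(s["clock"],s["wrist_force"],s["finger_gap"],torail(s["tcp_pos"]));print(hookof(s)[1:])
a=read_camera("wrist")[:,:,::-1]; b=read_camera("side")[:,:,::-1]; c=read_camera("scene")[:,:,::-1]
np.savez("w12.npz",p=s["tcp_pos"],q=s["orientation"])
cv2.imwrite("pics/w12.png",a); cv2.imwrite("pics/s12.png",cv2.resize(b[170:300,300:460],None,fx=4.5,fy=4.5,interpolation=cv2.INTER_CUBIC)); cv2.imwrite("pics/c12.png",c); cv2.imwrite("pics/w12a.png",cv2.resize(a[140:340,230:430],None,fx=3,fy=3,interpolation=cv2.INTER_CUBIC))
E
```

```text
23.55 [ 0.31017096 -0.32431941  0.53942838] -6.119214846217141e-05 [-23.31097217  14.69247189 173.68938909]
(np.float64(-0.03670844046677956), np.float64(-37.05319138831167), np.float64(-0.10441979297053437))
```

View pics/w12.png

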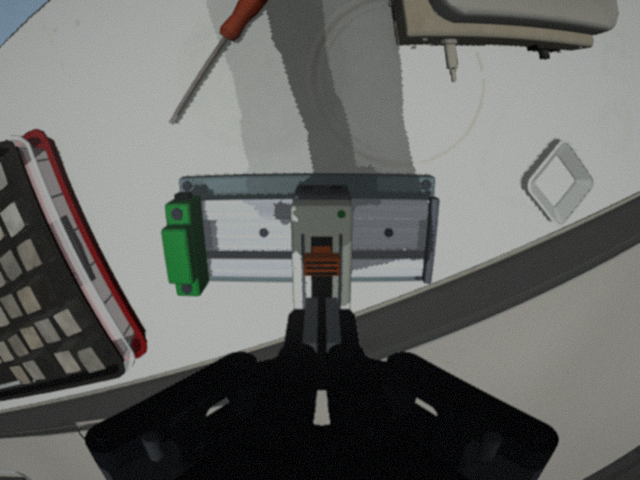

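View pics/s12.png

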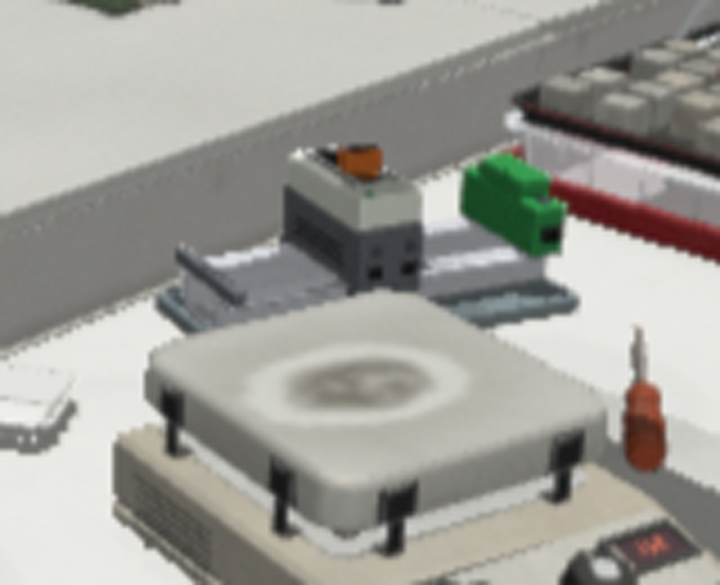

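View pics/w12a.png

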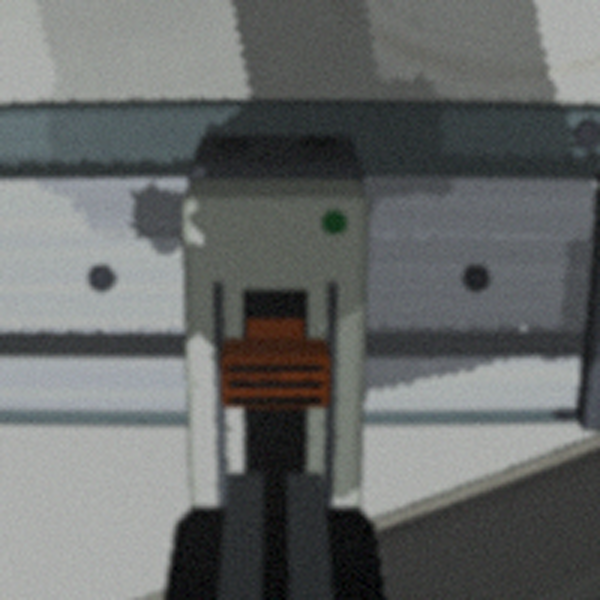

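```bash
python3 - <<'E'
from h import *
d=np.load("w12.npz"); cp=campose("wrist",dict(tcp_pos=d["p"],orientation=d["q"]))
im=cv2.imread("pics/w12.png")[140:340,230:430]; im=cv2.resize(im,None,fx=3,fy=3,interpolation=cv2.INTER_CUBIC)
def dot(P,c):
    q=(proj("wrist",np.array([rail(p) for p in P]),cp)-[230,140]+.5)*3
    for a in q: cv2.circle(im,tuple(map(int,a)),3,c,1)
    return q.round().tolist()
y=14.5
print(dot([[-12,y-13,76],[-12,y+13,76],[2,y-13,76],[2,y+13,76]],(255,0,255)))
print(dot([[-46,y-22.5,60],[-46,y+22.5,60],[-50,y-22.5,30],[-50,y+22.5,30]],(0,255,255)))
print(dot([[-37.5,-50,0],[-37.5,80,0],[37.5,-50,0],[37.5,80,0]],(0,0,255)))
cv2.imwrite("pics/w12b.png",im)
for l in("wash_bottle","weigh_boat","timer"):
    for n in("scene","side"):
        for r in find_in(n,l)[:1]:
            e=r["extent"]; print(n,l,round(r["p"],2),np.round(e))
E
```

```text
[[217.0, 355.0], [329.0, 355.0], [218.0, 410.0], [328.0, 410.0]]
[[177.0, 196.0], [368.0, 195.0], [187.0, 154.0], [359.0, 154.0]]
[[54.0, 178.0], [497.0, 178.0], [69.0, 412.0], [482.0, 412.0]]
scene wash_bottle 0.77 [190. 186.  31.  77.]
side wash_bottle 0.84 [185. 222.  32.  86.]
scene weigh_boat 0.88 [309. 229.  32.  16.]
side weigh_boat 0.7 [284. 249.  37.  21.]
scene timer 0.83 [215. 325.  46.  29.]
side timer 0.78 [290. 341.  40.  29.]
```

View pics/w12b.png

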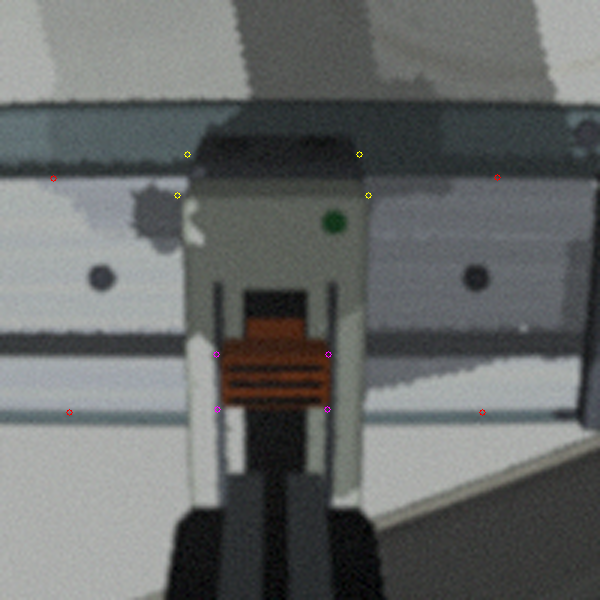

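View pics/c12.png

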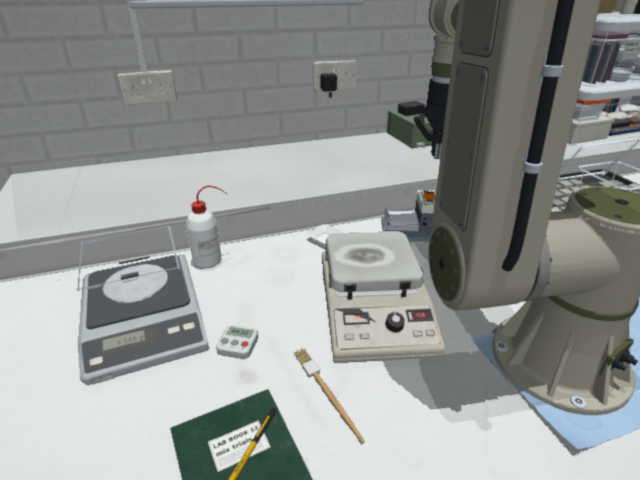

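```bash
python3 - <<'E'
from h import *
s=get_state(); print(s["clock"],s["wrist_force"]); print(hand_in())
E
```

```text
24.0 [-0.12844299 -0.95364843 -0.31616963]
the job is handed in; nothing more can be done
None
```

The relay module is on the rail, its test slide has been pushed to the end stop and snapped back, and the job was handed in at 24.0 s of the allowed 46 s.

**What I did**
- I gripped the module across y and brought it to the rail with its foot end raised 15°. I then moved it along +x until the hook stopped against the near flange edge, at about 5 N.
- I rocked it down flat, let go, and pressed on the top over the foot with the fingers closed, at about 18 N and then slightly harder.
- I pushed the orange slide to its stop. The force followed the spring to about 9 N, then jumped to 18 N with almost no further travel. I lifted straight up to let go.

**What the last checks showed**
- **Flat:** the top over the foot was at 60.0 mm above the flange tops at both 18 N and 6 N, as it should be when seated. Before the press, the fingers came down to 61.4 mm without touching it.
- **Position:** in the last wrist picture the module and tab sit where the model puts them at x = 0, to about 1–2 mm, with the slide back home.
- **Bystanders:** the network boxes for the bottle, boat and timer match the first pictures to within a few pixels where both exist. For the timer in "side" I had no earlier box to compare.

**What did not agree or was not seen**
- I did not see the red foot itself clipped in. That it clicked home is inferred from the height and force readings; I made no pull test.
- The slide's stop came at a fingertip position of 10.1 mm, against about 7 mm expected. I put that down to the contact face of the fingers being narrower than I assumed.
- The rail's x position from two pictures differed by about 1.5 mm, so I used a value in between and let contact settle the fit.

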